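# Close the flap of an incense-stick packing tray

## Task

Close the stick tray: using only your fingertips, fold its blue hinged flap down over the incense sticks, then, keeping the flap pressed down, push its yellow rib towards the steel lip until the flap's edge is tucked fully home beneath that lip, and let go so that the lip alone keeps it shut. Do not pick anything up, do not shove the tray out of its place, and leave the other things on the bench undisturbed.

Things in the scene. Friction and masses are not known exactly. Their poses are not given: they have to be found in the camera images.
- tray: shallow open plywood tray holding two layers of incense sticks, 144 (its x) x 260 (its y) x 40 mm high, walls 6 mm, standing loose on the bench (2 to 3 kg with its sticks). Origin: centre of its underside; z up. The hinge of the flap runs along its +x wall, the steel retaining lip stands on the middle of its -x wall, so the flap folds over from +x towards -x (tray axes).
- hinge_line (a point): middle of the flap's hinge axis: 70 mm to +x of the tray's centre and 48 mm above the tray's underside. The axis runs along the tray's y; steel lugs at 68 mm either side reach 54 mm high. Axes as the tray's.
- lip_mouth (a point): point just below the front edge of the lip's upturned mouth, middle of the lip, 46 mm to -x of the tray's centre, 60 mm above the tray's underside; axes as the tray's. The lip is a bare steel strip 90 mm long (along tray y): its mouth begins about 44 mm to -x of the tray's centre with about 12 mm of free height over a flat-lying flap, narrowing towards -x to 6 mm over the flap; its top is at 66 mm. An unslid flap folded flat ends 6 mm short of the mouth.
- flap_edge (a point): middle of the free edge of the flap (half-way through its thickness). The flap is a rigid blue panel 110 mm wide (along tray y), 4 mm thick, its middle plane passing through the hinge axis, reaching from 8 to 108 mm from the hinge axis when not slid. Folded flat, its top face is 50 mm above the tray's underside. Site axes: those of the tray when the flap lies flat (x back towards the hinge, z out of the flap's outer or top face).
- rib (a point): centre of the yellow push rib on the flap's outer (top when folded) face: 8 mm thick (along the flap's length), 70 mm long (along the hinge), its top 14 mm off the panel's middle plane (12 mm proud of the face), centred 82 mm from the hinge axis when not slid; the point is 8 mm off the panel's middle plane. Axes as for flap_edge.
- flap_fold (a joint): hinge angle of the flap (rad): 0 = folded flat over the sticks, 1.57 = standing upright, up to 2.1 = leaning back away from the lip. A weak spring opens it: left alone and not tucked it rises again to about 1 rad; it takes under 2 N at the rib to hold it flat.
- flap_slide (a joint): how far the flap has been slid along its hinge brackets towards its free edge (m): 0 = drawn back, 0.022 = fully out (stop). It slides with about 3 N of friction and stays where it is left. Slid out before the flap lies flat, it would land on top of the lip.
- cup: bystander: steel cup, 68 mm across, 80 mm high; origin at the centre of its underside
- jar: bystander: amber jar with brass lid, 64 mm across, 85 mm high; origin at the centre of its underside
- press_block: bystander: dark wooden block 60 x 60 x 22 mm with an upright 22 mm handle, 72 mm high in all; origin at the centre of its underside
- water_bottle: bystander: clear bottle with a blue cap, 64 mm across, 210 mm high; origin at the centre of its underside
- bowl: bystander: empty aluminium bowl, 150 mm across, 50 mm high; origin at the centre of its underside
- bundle: bystander: bundle of incense sticks with a yellow band, lying, 42 x 230 (its y) x 36 mm; origin at the centre of its underside
- scraper: bystander: spatula lying flat, handle towards its -x; origin at its underside

How it is judged (in metres and radians):
On the way, in this order (a step that is already met when the one before it is completed fails the run):
1. the flap is folded down almost flat while its edge is still short of the lip (value of joint flap_fold below 0.2 rad and value of joint flap_slide below 0.009 m).
2. the flap is pushed out so that its edge is beneath the lip (value of joint flap_fold below 0.08 rad and value of joint flap_slide above 0.016 m), for 0.1 s.
At the end, for the whole second after the job is handed in: The flap lies folded (fold angle under 0.08 rad) with its edge beneath the lip: slid out more than 16 mm of 22 mm, the edge at least 8 mm past the lip's mouth point and below it; the tray rests on the bench within 35 mm of where it started (all of step 2 and x of flap_edge in the frame of lip_mouth below -0.008 m and z of flap_edge in the frame of lip_mouth below 0 m and linear speed of tray below 0.02 m/s and height (world z) of tray below 0.006 m and distance of tray from where it was at the start of the episode below 0.035 m); the robot touches nothing.
It fails at once if the tray is lifted or tipped up (height (world z) of tray above 0.012 m or angle between tray's own z axis and vertical above 0.12 rad).
It fails at once if the tray is shoved out of its place by more than 50 mm (distance of tray from where it was at the start of the episode above 0.05 m).
It fails at once if a bystander is moved by more than 30 mm or lifted (distance of any of cup, jar, press_block, water_bottle, bowl, bundle, scraper from where it was at the start of the episode above 0.03 m).
It also fails if it takes over 45 s, if anything falls off the work surface, if the arm or the gripper's body presses on something with over 40 N, if the wrist force passes 120 N, or if a joint passes its speed limit or range.

## Robot

A 7-joint arm with a two-finger parallel gripper is mounted at the origin on the work surface. World frame = base frame: x ahead of the robot, y to its left, z up, the work surface at z = 0. Lengths are in mm, angles in rad, forces in N, time in s.
With the tool pointing down it reaches from about 400 to 875 mm from the base axis. Payload 4.4 kg.
Tool frame: the origin (TCP) lies at the very end of the fingers, on their centre line; the grasp point (between the pads) lies 19 mm behind it; y points along the fingers, x is the direction in which the jaws open and shut, and the axes are right-handed (so a half turn about y gives the same grasp; the last joint's range is limited). The gripper opens to 85 mm and grips with 20 to 120 N. Pads are 22 mm wide; open, the fingers measure 114 mm over their backs; the gripper's body (76 mm by 85 mm) begins 54 mm behind the grasp point. The pads swing forward as they close: fully open they stand 13 mm farther back than shut.
Start: joints at [1.165, 0.628, 0.038, 1.517, -0.027, 0.996, -0.02], TCP at [216.672, -612.839, 231.313] pointing down, gripper open.
Joint ranges: [-3.06, 3.06], [-0.37, 2.12], [-1.25, 1.32], [0.18, 2.47], [-1.1, 4.24], [0.23, 1.98], [-2.94, 2.94]. Speed limits (rad/s): [2.57, 2.57, 3.14, 3.14, 3.14, 3.14, 3.14].

## Interface

Orientations are given as [roll, pitch, yaw] about the fixed x, y, z axes, in that order (R = Rz(yaw) Ry(pitch) Rx(roll)).
In Python, from cell import readout, eyes, finish_job gives the robot as it stands. The module is installed in compiled form; this text tells all that it offers.
- The arm moves only by the tool apply_moves, never from a script. Its argument "commands" is a list that holds one entry, the list of rows, each a list of 6 numbers: the shift along the tool's x, y, z in units of 0.04 m (1.0 is 0.04 m), then the turn, a rotation vector about the tool's x, y, z in units of 5 degrees (1.0 is 5 degrees). A call has 1 to 8 rows; each row shifts and turns the pose as measured when the row begins, along the tool's axes as they then stand; what a row does not reach is not made up. A row lasts 1/12 s, in which the tool goes at most 41.7 mm and 7.16 degrees, less where a joint would pass 70% of its speed; a pose out of reach is approached as far as the arm can. A call with a number of a shift or a turn outside -1 to 1 is refused whole. A call with a gripper value outside its range is refused whole. "claw" is the finger opening in mm, from 0 to 85.4, set as the call begins (left out, the last holds). The fingers move at their own pace and stop on an object; the grip force is fixed at half the most. Time passes only in rows, so rows that do not move let the fingers close. It gives the time, the measured TCP pose, the force and the opening at its end, in the units of the state.
- readout.read_state(): the state, without advancing time (a new reading comes with each control period).
- eyes.get_image(name): name is "scene" or "side" or "wrist"; returns a dict with "image" (480x640x3 uint8, red, green, blue), "mtx" (3x3 intrinsics, pixels), "rvec" (rotation vector, rad) and "tvec" (3), from world to camera coordinates, as OpenCV has them. Camera axes: x right, y down, z forward; pixel columns grow to the right and rows downward; lengths in mm; the calibration is good to about 2 mm. A picture is of the moment at which its call begins. There is no depth.
- finish_job(): hands the job in, once; it reports no verdict.
The state is a dict: "clock": time; "qpos": joint angles; "qd": joint speeds; "tau": joint torques, N m; "eef_pos": TCP position; "tool_rot": TCP orientation; "force": force on the tool from outside, world axes, zero at the start; "torque": the same for the moment, N m; "width": finger opening in mm.
Only numpy, scipy, OpenCV 4.12 (cv2) and the standard library are available. Lean on these libraries where they do the work, as an engineer would, in place of code of your own. Each camera call takes 0.05 s, during which the arm holds its last target. There are 200 camera calls.

## Working session

There is one attempt and no reset: what is moved stays moved. The work goes in short steps, Python scripts to look and compute and a tool call to move; the robot and the scene stay as the last step left them, time stands still between calls to the robot, and variables do not carry over. Pictures are saved under pics/ and viewed, about 8 in all and at most 12, crops included, and the job is handed in when it is done.

Besides the shell and the picture viewer there is one more tool, called as a command line: name --argument value ..., lists and objects as JSON in quotes. apply_moves: Moves the arm, as the interface text tells. Shifts and turns lie within -1 to 1; 1 stands for 0.04 m of shift or 5 degrees of turn. Its arguments: {"type":"object","properties":{"commands":{"type":"array"},"claw":{"type":"number"}},"required":["commands"]}

```bash
mkdir -p pics
python3 - <<'E'
from cell import readout, eyes
import cv2, numpy as np
print(readout.read_state())
for n in ["scene","side"]:
    d=eyes.get_image(n); cv2.imwrite(f"pics/{n}0.png",d["image"][:,:,::-1]); np.savez(f"{n}0.npz",**d)
    R=cv2.Rodrigues(d["rvec"])[0]; print(n,d["mtx"].tolist(),(-R.T@np.ravel(d["tvec"])).round())
E
```

```text
{'clock': 0.0, 'qpos': array([ 1.16522041,  0.6293674 ,  0.03843401,  1.51836486, -0.02700934,
        0.99633743, -0.02003474]), 'qd': array([-9.17697655e-05,  5.42393634e-04, -5.11754261e-04,  2.05515411e-03,
       -6.36376655e-04, -6.15418348e-04,  1.19437998e-05]), 'tau': array([-1.36157455e-04, -5.63412452e+01,  1.22622035e+00, -1.93450338e+01,
        1.10099983e-02,  1.06691674e-02, -3.23271586e-06]), 'eef_pos': array([ 216.4500122 , -612.22396075,  230.37619122]), 'tool_rot': array([-1.57081112,  0.00195927, -1.23105374]), 'force': array([0.10745364, 0.42765122, 0.21703773]), 'torque': array([ 0.016832  ,  0.05894051, -0.0075139 ]), 'width': 85.35265246517078}
scene [[562.7949986250945, 0.0, 319.02648925522846], [0.0, 562.7949986250945, 244.47961974870654], [0.0, 0.0, 1.0]] [1390. -389. 1163.]
side [[618.358179519028, 0.0, 325.5379749160213], [0.0, 618.358179519028, 240.33990049261155], [0.0, 0.0, 1.0]] [  205. -1150.  1437.]
```

View pics/scene0.png

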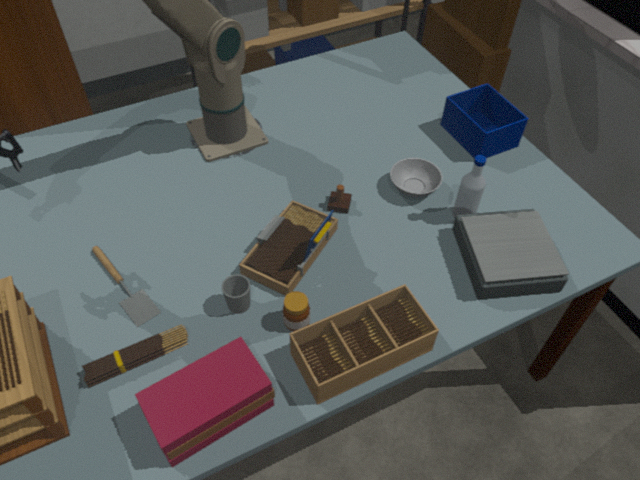

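View pics/side0.png

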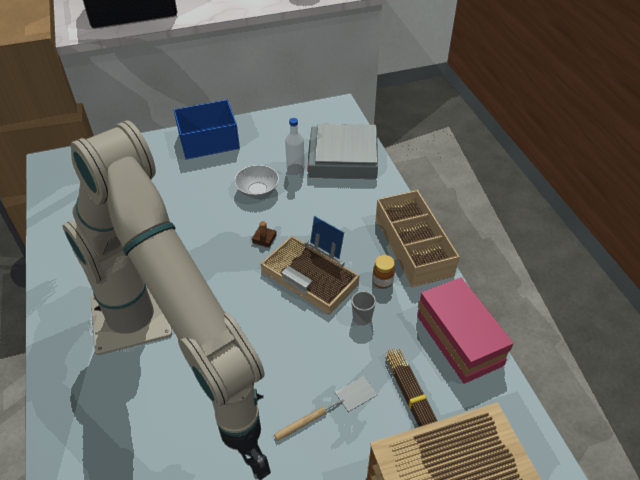

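The scene view shows the tray at about (290,247), with its lip at (268,228) and the flap standing at (322,230). In the side view the tray is at (310,273), with the flap standing at (327,238). Next I'll enlarge both crops for corner picking.

Run:
```python
import cv2, numpy as np
a=cv2.imread("pics/scene0.png")[180:310,215:365]; b=cv2.imread("pics/side0.png")[205:335,240:390]
c=np.hstack([cv2.resize(x,None,fx=2.66,fy=2.66*1.0,interpolation=cv2.INTER_CUBIC) for x in(a,b)])
c=cv2.convertScaleAbs(c,alpha=1.5); print(c.shape); cv2.imwrite("pics/crop.png",c)
```

```text
(346, 798, 3)
```

View pics/crop.png

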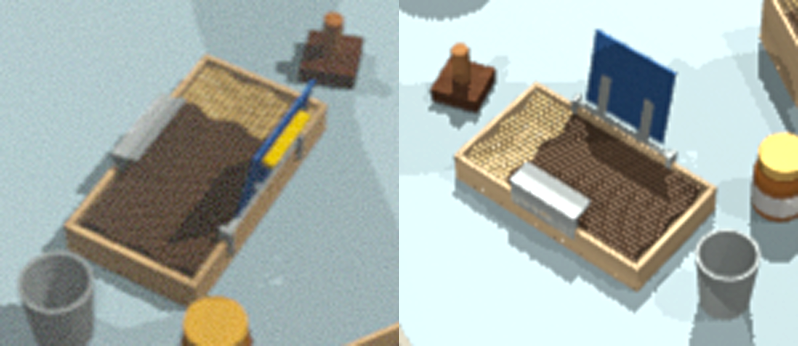

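The crop gives usable rim corners. In the scene half they are (207,57), (327,103), (193,280) and (67,226). In the side half they are (537,84), (457,156), (636,268) and (716,187), and the flap's top edge runs (597,30)–(676,72). I'll fit the pose to these.

```bash
cat > h.py <<'E'
import numpy as np, cv2
from scipy.optimize import least_squares
C={n:dict(np.load(f"{n}0.npz")) for n in("scene","side")}
def proj(n,P,C=C):
    d=C[n]; return cv2.projectPoints(np.array(P,float).reshape(-1,3),d["rvec"],d["tvec"],d["mtx"],None)[0][:,0]
def world(p,P): # p=x,y,yaw ; tray coords->world
    c,s=np.cos(p[2]),np.sin(p[2]); P=np.array(P,float).reshape(-1,3)
    return P@np.array([[c,s,0],[-s,c,0],[0,0,1]])+[p[0],p[1],0]
E
python3 - <<'E'
from h import *
k=2.66
K=np.array([[-72,130,40],[72,130,40],[72,-130,40],[-72,-130,40]])
S=np.array([[207,57],[327,103],[193,280],[67,226]])/k+[215,180]
D=(np.array([[457,156],[537,84],[716,187],[636,268]])-[399,0])/k+[240,205]
f=lambda p:np.r_[(proj("scene",world(p,K))-S).ravel(),(proj("side",world(p,K))-D).ravel()]
r=min((least_squares(f,[600,-250,a]) for a in np.arange(-3,3,1)),key=lambda r:r.cost)
print(r.x,np.abs(r.fun).max(),r.fun.round(1)); np.save("tray.npy",r.x)
F=(np.array([[597,30],[676,72]])-[399,0])/k+[240,205]
g=lambda q:(proj("side",world(r.x,[[70-108*np.cos(q[0]),y,48+108*np.sin(q[0])] for y in(55,-55)]))-F).ravel()
q=least_squares(g,[1.7]);print("fold",q.x,q.fun)
# bystanders (base) rough positions
def ray(n,uv,z):
    d=C[n];R=cv2.Rodrigues(d["rvec"])[0];o=-R.T@d["tvec"].ravel();v=R.T@np.linalg.inv(d["mtx"])@[*uv,1];return (o+v*(z-o[2])/v[2]).round()
print("cup top",ray("scene",(236,285),80),"jar top",ray("scene",(296,300),85),"press",ray("scene",(340,187),72))
E
```

```text
[524.38355968 -21.45360042   0.59400098] 2.16931190636177 [-0.9 -2.1 -0.1 -0.2  0.2  2.2 -1.6 -0.8 -1.1 -1.3  0.  -2.   0.9 -0.7
  0.8  0.2]
fold [1.76737662] [-0.21991488 -0.58311816  0.18686117  0.49045884]
cup top [ 623. -206.   80.] jar top [727. -99.  85.] press [436. 172.  72.]
```

apply_moves --commands '[[[0,0,0,0,-1,0],[0,0,0,0,-1,0],[0,0,0,0,-0.9,0],[-0.44,0,1,0,0,0],[-0.44,0,1,0,0,0],[-0.44,0,1,0,0,0],[-0.44,0,1,0,0,0],[-0.44,0,1,0,0,0]]]' --claw 0

```text
clock: 0.77
eef_pos: [319.4, -436.7, 224.8]
tool_rot: [-1.578, 0.006, -0.986]
force: [1.2, -0.3, 1.1]
width: 0.2
```

apply_moves --commands '[[[-0.43,-0.05,1,0,0,0],[-0.43,-0.05,1,0,0,0],[-0.43,-0.05,1,0,0,0],[-0.43,-0.05,1,0,0,0],[-0.43,-0.05,1,0,0,0],[-0.43,-0.05,1,0,0,0],[-0.43,-0.05,1,0,0,0],[-0.43,-0.05,1,0,0,0]]]'

```text
clock: 1.43
eef_pos: [497.8, -155.3, 237.0]
tool_rot: [-1.58, 0.011, -0.988]
force: [1.6, -0.5, 0.3]
width: -0.0
```

Run:
```python
from h import *
from cell import eyes,readout
d=eyes.get_image("wrist"); cv2.imwrite("pics/w1.png",d["image"][:,:,::-1]); np.savez("w1.npz",**d)
s=readout.read_state(); print(s["eef_pos"],s["tool_rot"])
CW={"w":d}; p=np.load("tray.npy")
K=[[-72,130,40],[72,130,40],[72,-130,40],[-72,-130,40],[-44,45,66],[-44,-45,66],[70,68,54],[70,-68,54]]
print(proj("w",world(p,K),CW).round())
R=cv2.Rodrigues(d["rvec"])[0]; print((-R.T@np.ravel(d["tvec"])).round())
```

```text
[ 503.90071809 -144.98074889  237.48320467] [-1.57169829  0.01289587 -0.97546062]
[[ 73. 181.]
 [ 31.   1.]
 [357.  -4.]
 [352. 178.]
 [146. 152.]
 [254. 151.]
 [ 99.  -2.]
 [277.  -5.]]
[ 570. -111.  379.]
```

View pics/w1.png

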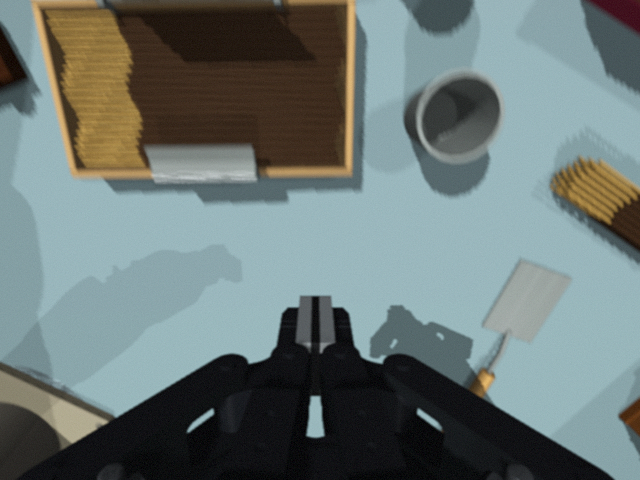

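The wrist view shows the tray corners at (36,5), (354,0), (350,178) and (73,178), and the lip mouth edge from (146,146) to (252,146). These agree with the fit to about 4 mm. Next I'll move behind the flap.

apply_moves --commands '[[[-0.41,0,1,0,0,0],[-0.41,0,1,0,0,0],[-0.41,0,1,0,0,0],[-0.41,0,1,0,0,0],[-0.41,0,1,0,0,0],[-0.2,0,0.5,0,0,0],[0,0,0,0,0,0]]]'

```text
clock: 2.07
eef_pos: [627.6, 47.6, 234.9]
tool_rot: [-1.574, 0.017, -0.97]
force: [0.0, -0.2, -0.3]
width: 0.2
```

apply_moves --commands '[[[0,0.1,0.4,0,0,0],[0,1,0,0,0,0],[0,1,0,0,0,0],[0,1,0,0,0,0],[0,0.2,0,0,0,0],[0,0,0,0,0,0]]]'

```text
clock: 2.57
eef_pos: [641.1, 57.6, 99.3]
tool_rot: [-1.571, 0.014, -0.967]
force: [0.3, 0.2, -0.2]
width: -0.0
```

```bash
cat > st.py <<'E'
from h import *
from cell import eyes,readout
import sys
s=readout.read_state(); p=np.load("tray.npy")
d=np.array(s["eef_pos"])-[p[0],p[1],0]; c,q=np.cos(p[2]),np.sin(p[2])
print(s["clock"],"tray xyz",[round(v,1) for v in(c*d[0]+q*d[1],-q*d[0]+c*d[1],d[2])],s["tool_rot"].round(3),"yawdes",round(p[2]-np.pi/2,3),s["force"].round(1))
E
python3 st.py
```

```text
2.5667 tray xyz [np.float64(140.9), np.float64(0.2), np.float64(99.3)] [-1.571  0.014 -0.967] yawdes -0.977 [ 0.3  0.2 -0.2]
```

apply_moves --commands '[[[0,-0.15,-0.5,0,0,0],[0,0,-0.5,0,0,0],[0,0,-0.4,0,0,0],[0,0.05,-0.4,0,0,0],[0,0.08,-0.25,0,0,0],[0,0,0,0,0,0]]]'

```text
clock: 3.07
eef_pos: [575.9, 6.9, 109.0]
tool_rot: [-1.562, 0.008, -0.969]
force: [-1.0, -0.1, -0.1]
width: -0.1
```

```bash
python3 st.py
python3 - <<'E'
from h import *
from cell import eyes
o=[]
for n,(r,c) in {"scene":(130,190),"side":(180,230)}.items():
    o.append(cv2.resize(eyes.get_image(n)["image"][r:r+180,c:c+200,::-1],(400,360)))
cv2.imwrite("pics/c2.png",cv2.convertScaleAbs(np.hstack(o),alpha=1.4))
E
```

```text
3.0667 tray xyz [np.float64(58.5), np.float64(-5.4), np.float64(109.0)] [-1.562  0.008 -0.969] yawdes -0.977 [-1.  -0.1 -0.1]
```

View pics/c2.png

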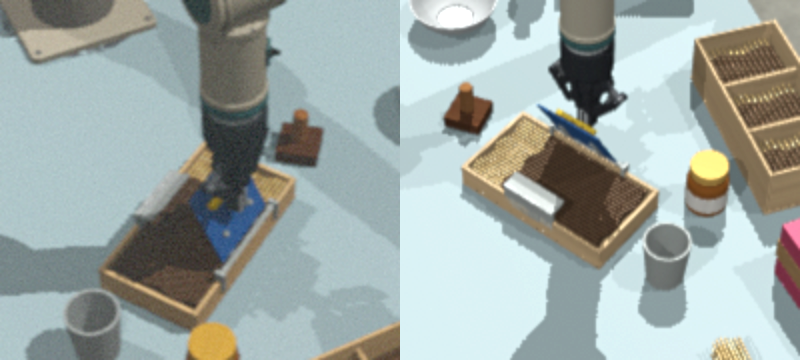

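The flap is being folded by the fingers: in the left view it is tilted to about 60°, with the finger on the hinge side of the yellow rib. I'll follow the arc down.

apply_moves --commands '[[[-0.1,0.3,-0.2,0,0,0],[0,0.3,-0.18,0,0,0],[0,0.3,-0.15,0,0,0],[0,0.2,-0.08,0,0,0],[0,0,0,0,0,0]]]'

```text
clock: 3.58
eef_pos: [566.1, 2.1, 68.4]
tool_rot: [-1.543, -0.0, -0.964]
force: [-0.7, 1.6, 0.2]
width: 0.1
```

```bash
python3 st.py
```

```text
3.5833 tray xyz [np.float64(47.7), np.float64(-3.8), np.float64(68.4)] [-1.543 -0.    -0.964] yawdes -0.977 [-0.7  1.6  0.2]
```

apply_moves --commands '[[[0,0.1,-0.25,-0.3,0,0],[0,0.15,-0.25,0,0,0],[0,0.1,-0.1,0,0,0],[0,0,0,0,0,0]]]'

```text
clock: 3.92
eef_pos: [552.0, -8.9, 55.4]
tool_rot: [-1.563, -0.004, -0.961]
force: [0.2, 0.1, -0.1]
width: 0.2
```

```bash
python3 st.py
```

```text
3.9167 tray xyz [np.float64(29.9), np.float64(-5.0), np.float64(55.4)] [-1.563 -0.004 -0.961] yawdes -0.977 [ 0.2  0.1 -0.1]
```

apply_moves --commands '[[[0,0.12,0,0,0,0],[0,0.06,0,0,0,0],[0,0,0,0,0,0]]]'

```text
clock: 4.17
eef_pos: [552.2, -9.1, 49.4]
tool_rot: [-1.564, -0.004, -0.961]
force: [-2.1, 1.2, 9.8]
width: -0.0
```

```bash
python3 st.py
python3 - <<'E'
from h import *
from cell import eyes
o=[]
for n,(r,c) in {"scene":(160,210),"side":(200,240)}.items():
    o.append(cv2.resize(eyes.get_image(n)["image"][r:r+140,c:c+150,::-1],(400,373)))
cv2.imwrite("pics/c3.png",cv2.convertScaleAbs(np.hstack(o),alpha=1.4))
E
```

```text
4.1667 tray xyz [np.float64(29.9), np.float64(-5.3), np.float64(49.4)] [-1.564 -0.004 -0.961] yawdes -0.977 [-2.1  1.2  9.8]
```

View pics/c3.png

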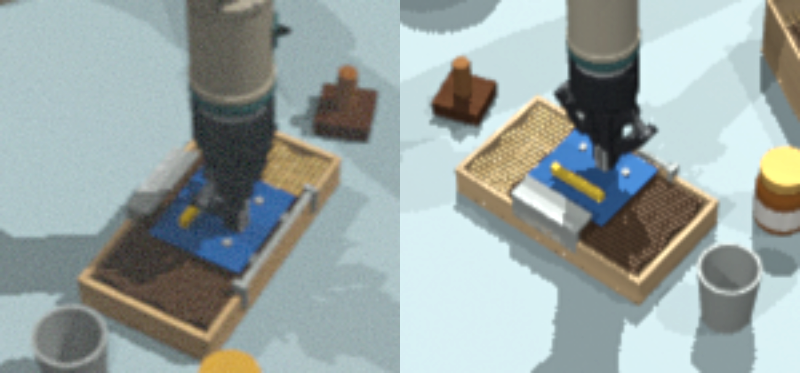

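The flap lies flat with its edge short of the lip, the rib between lip and finger (left (188,215), right (577,182)), and about 10 N pressing down. Now I'll slide it towards the lip.

apply_moves --commands '[[[-0.05,0.02,-0.25,-0.1,0,0],[-0.05,0.03,-0.25,0,0,0],[0,0.03,-0.25,0,0,0],[0,0.03,-0.1,0,0,0]]]'

```text
clock: 4.6
eef_pos: [533.5, -21.5, 49.0]
tool_rot: [-1.552, -0.015, -0.958]
force: [-0.0, 3.7, 10.2]
width: -0.4
```

```bash
python3 st.py
```

```text
4.6 tray xyz [np.float64(7.5), np.float64(-5.2), np.float64(49.0)] [-1.552 -0.015 -0.958] yawdes -0.977 [-0.   3.7 10.2]
```

apply_moves --commands '[[[0,0.03,-0.25,-0.2,0,0],[0,0.03,-0.25,0,0,0],[0,0.03,-0.2,0,0,0]]]'

```text
clock: 4.85
eef_pos: [522.3, -32.0, 48.9]
tool_rot: [-1.547, -0.023, -0.953]
force: [3.1, 3.4, 6.6]
width: -0.2
```

```bash
python3 st.py
```

```text
4.85 tray xyz [np.float64(-7.7), np.float64(-7.5), np.float64(48.9)] [-1.547 -0.023 -0.953] yawdes -0.977 [3.1 3.4 6.6]
```

apply_moves --commands '[[[0,0.03,-0.25,-0.2,0.2,0],[0,0.03,-0.25,0,0,0],[0,0.03,-0.2,0,0,0]]]'

```text
clock: 5.1
eef_pos: [513.6, -41.3, 48.7]
tool_rot: [-1.537, -0.033, -0.965]
force: [7.8, 10.1, 3.9]
width: -0.3
```

```bash
python3 st.py
```

```text
5.1 tray xyz [np.float64(-20.1), np.float64(-10.4), np.float64(48.7)] [-1.537 -0.033 -0.965] yawdes -0.977 [ 7.8 10.1  3.9]
```

```bash
python3 - <<'E'
from h import *
from cell import eyes
o=[]
for n,(r,c) in {"scene":(160,210),"side":(200,240)}.items():
    o.append(cv2.resize(eyes.get_image(n)["image"][r:r+140,c:c+150,::-1],(400,373)))
cv2.imwrite("pics/c4.png",cv2.convertScaleAbs(np.hstack(o),alpha=1.4))
E
python3 st.py
```

```text
5.2 tray xyz [np.float64(-20.5), np.float64(-10.1), np.float64(48.6)] [-1.538 -0.032 -0.965] yawdes -0.977 [5.9 6.7 5. ]
```

View pics/c4.png

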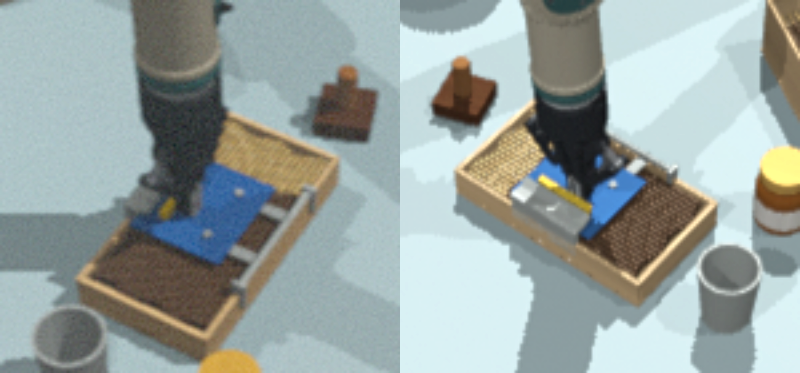

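The flap edge is under the lip (rib next to the lip at left (167,208), right (565,192)), the hinge brackets are exposed, and the tray has not moved. I'll give one more gentle push to make sure it's at the stop.

apply_moves --commands '[[[0,0.02,-0.15,0,0,0],[0,0.02,-0.15,0,0,0]]]'

```text
clock: 5.37
eef_pos: [513.5, -41.5, 49.1]
tool_rot: [-1.518, -0.038, -0.959]
force: [5.2, 7.6, 3.6]
width: -0.0
```

```bash
python3 st.py
```

```text
5.3667 tray xyz [np.float64(-20.2), np.float64(-10.5), np.float64(49.1)] [-1.518 -0.038 -0.959] yawdes -0.977 [5.2 7.6 3.6]
```

It's at the stop: no advance, with steady resistance. Releasing now: lift, with a slight back-off.

apply_moves --commands '[[[0,-0.1,0.03,0,0,0],[0,-0.3,0.05,0,0,0],[0,-1,0.2,0,0,0],[0,-1,0.2,0,0,0],[0,-1,0,0,0,0],[-0.5,-1,0.5,0,0,0],[-1,0,0.5,0,0,0],[-1,0,0.5,0,0,0]]]'

```text
clock: 6.03
eef_pos: [511.7, 74.3, 225.0]
tool_rot: [-1.525, -0.038, -0.978]
force: [-0.2, 0.9, -0.6]
width: -0.0
```

apply_moves --commands '[[[-1,0,0.5,0,0,0],[-1,0,0.5,0,0,0],[-1,0,0,0,0,0],[0,0,0,0,0,0],[0,0,0,0,0,0]]]'

```text
clock: 6.45
eef_pos: [475.1, 206.2, 224.7]
tool_rot: [-1.519, -0.036, -0.966]
force: [0.5, -0.6, -0.7]
width: -0.0
```

```bash
python3 - <<'E'
from h import *
from cell import eyes
o=[]
for n,(r,c) in {"scene":(160,210),"side":(200,240)}.items():
    im=eyes.get_image(n)["image"]
    o.append(cv2.resize(im[r:r+140,c:c+150,::-1],(400,373),interpolation=cv2.INTER_CUBIC))
cv2.imwrite("pics/c5.png",cv2.convertScaleAbs(np.hstack(o),alpha=1.4))
p=np.load("tray.npy")
for sl in(0,16,22): print(sl,[((proj(n,world(p,[[70-8-sl,y,50] for y in(55,-55)]))-o0)*2.664+e).round().tolist() for n,o0,e in(("scene",[210,160],[0,0]),("side",[240,200],[400,0]))])
E
python3 st.py
```

```text
0 [[[296.0, 195.0], [239.0, 272.0]], [[583.0, 121.0], [660.0, 166.0]]]
16 [[[282.0, 189.0], [224.0, 265.0]], [[574.0, 129.0], [651.0, 175.0]]]
22 [[[277.0, 186.0], [219.0, 263.0]], [[571.0, 132.0], [648.0, 178.0]]]
6.55 tray xyz [np.float64(86.0), np.float64(215.2), np.float64(224.5)] [-1.52  -0.035 -0.968] yawdes -0.977 [-0.1  0.7 -0.5]
```

View pics/c5.png

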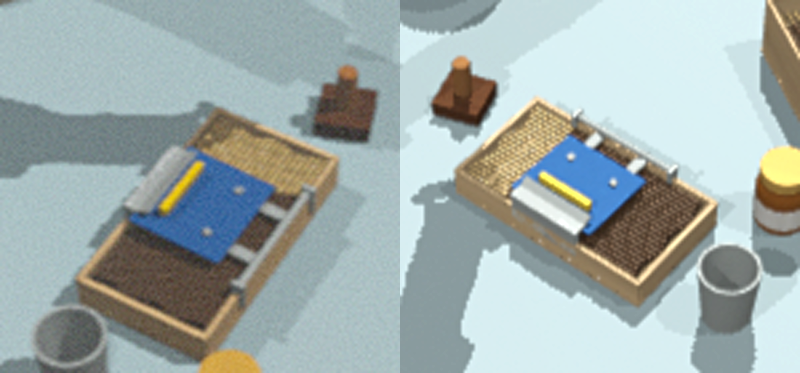

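The flap lies flat and stays under the lip. Its hinge-side edge is at (273,185)–(217,263) in the left view, where a full 22 mm slide predicts (277,186)–(219,263). The tray has not moved and nothing else looks disturbed.

```bash
python3 -c "
from cell import finish_job; finish_job()"
```

```text
the job is handed in; nothing more can be done
```

The stick tray is closed and the job is handed in; the hand-in gave no verdict. With closed fingertips I folded the flap flat from behind. Keeping it pressed down, I pushed its rib towards the lip until it stopped moving against about 9–12 N, then lifted clear at about 5.5 s.

**Last checks after letting go:**
- **Flap:** it lies flat and stays under the lip. Its rear edge in both views matches the full 22 mm slide to about 2 px.
- **Tray:** it shows no visible shift from where it stood before the final push.
- **Robot:** the fingers are about 225 mm above the bench, touching nothing.
- **Other things:** the press block, cup and jar look undisturbed. The bowl, bottle, bundle and scraper were not compared in the last picture, but the arm never came near them.

**Weaker point:** the first tray fit was off by up to 2 px. A wrist picture then agreed with it to about 4 mm. No check failed.

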